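Check the injector foot switch at the microscope bench

TASK

Two foot switches lie on the microscope bench for a check before they go on the floor. Press the blue pedal (the injector's) down to its stop, hold it down for about a second, then let it spring fully back up and move clear. Do not press the orange pedal, which fires the laser.

Things in the scene. Friction and masses are not known exactly. Their poses are not given: they have to be found in the camera images.
- blue_pedal (a joint): Hinge angle of the blue pedal, rad: 0 = up at rest (tread slopes up 21 degrees from heel to toe), 0.24 = at its stop (still sloping up 7 degrees). A spring returns it: at the pad point it starts to move at about 5 N and takes about 10 N at the stop. From 0 to 0.24 the pad point sinks 23 mm, from 73 mm above the bench to 50 mm, and moves about 7 mm towards the toe.
- blue_pad (a point): Point to press, on top of the blue tread, on its centre line, 35 mm short of the free toe edge, 100 mm from the hinge. Tread: blue plate 135 x 80 x 8 mm, five thin black ribs, in a white base 160 x 110 mm fixed to the bench, side cheeks 32 mm high (42 at the hinge). x axis level from hinge (heel) to toe while the pedal is up, y across, z up; turns with the pedal.
- orange_pedal (a joint): Hinge angle of the orange pedal in rad, the same mechanism as the blue one: 0 = up, 0.24 = at its stop. Must stay up.
- orange_pad (a point): The same point on the orange tread; its foot switch equals the blue one in size and shape and is fixed to the bench too.
Mind the look-alikes: they are no part of the job. Leave any red or yellow look-alike of the part that bears blue_pedal alone. What is shaped like the part that bears orange_pedal but yellow is not meant.

How it is judged (in metres and radians):
On the way:
1. the blue pedal is held down at its stop (value of joint blue_pedal above 0.205 rad), for 0.5 s.
At the end, for the whole second after the job is handed in: The blue pedal has been held at its stop (beyond 0.205 of its 0.24 rad, about 3 mm short at most) for at least half a second and is fully up again (under 0.03 rad); the orange pedal is up (under 0.03 rad) (value of joint each of blue_pedal, orange_pedal below 0.03 rad); the robot touches nothing.
It fails at once if the orange pedal is pressed (beyond 0.08 rad) (value of joint orange_pedal above 0.08 rad).
It also fails if it takes over 29 s, if anything falls off the work surface, if the arm or the gripper's body presses on something with over 40 N, if the wrist force passes 120 N, or if a joint passes its speed limit or range.

ROBOT

A 7-joint arm with a two-finger parallel gripper is mounted at the origin on the work surface. World frame = base frame: x ahead of the robot, y to its left, z up, the work surface at z = 0. Lengths are in m, angles in degrees, forces in N, time in s.
With the tool pointing down it reaches from about 0.425 to 0.875 m from the base axis. Payload 4.7 kg.
Tool frame: the origin (TCP) lies at the very end of the fingers, on their centre line; the grasp point (between the pads) lies 19 mm behind it; z points along the fingers, y is the direction in which the jaws open and shut (so a half turn about z gives the same grasp; the last joint's range is limited). The gripper opens to 87 mm and grips with 3 to 60 N. Pads are 19 mm wide; open, the fingers measure 117 mm over their backs; the gripper's body (75 mm by 190 mm) begins 51 mm behind the grasp point.
Start: joints at [71.683, 18.392, -4.016, 83.108, 1.295, 78.541, -3.26], TCP at [0.213, -0.614, 0.223] pointing down, gripper open.
Joint ranges: [-163.93, 163.93], [-17.29, 119.83], [-79.2, 71.16], [3.27, 140.29], [-89.18, 269.18], [5.43, 117.66], [-154.24, 154.24]. Speed limits (degrees/s): [147.25, 147.25, 180, 180, 180, 180, 180].

INTERFACE

Orientations are given as [roll, pitch, yaw] about the fixed x, y, z axes, in that order (R = Rz(yaw) Ry(pitch) Rx(roll)).
In Python, from cell import * gives the robot as it stands.
- The arm moves only by the tool arm_command, never from a script. Its argument "targets" is a list that holds one entry, the list of rows, each a list of 7 numbers: the shift along the tool's x, y, z in m, then the turn, a rotation vector about the tool's x, y, z in degrees, then the gripper's target within -1 to 1 (shut at 1, half-way at 0, fully open at -1). In form: [[[tx, ty, tz, rx, ry, rz, claw], ...]]. A call has 1 to 10 rows; each row is the pose to reach, as a shift and turn from the pose commanded when the call began, along the tool's axes at that moment; what a row does not reach only later rows make up. A row lasts 1/10 s, in which the tool goes at most 50 mm and 8.59 degrees, less where a joint would pass 70% of its speed; a pose out of reach is approached as far as the arm can. A call with a gripper value outside its range is refused whole. The fingers move at their own pace and stop on an object; "newtons" is the grip in N (left out, the last holds). Time passes only in rows, so rows that repeat a pose let the fingers close. It gives the time, the measured TCP pose, the force and the opening at its end, in the units of the state.
- get_obs(): the state, without advancing time (a new reading comes with each control period).
- read_camera(name): name is "scene" or "top"; returns a dict with "img" (400x640x3 uint8, red, green, blue), "z_map" (400x640 float32, m along the optical axis (not along the pixel's ray), 0 where there is no reading), "K" (3x3 intrinsics, pixels), "origin" and "attitude" of the camera in the world. Camera axes: x right, y down, z forward; pixel columns grow to the right and rows downward; lengths in m; the calibration is good to about 2 mm. A picture is of the moment at which its call begins.
- sign_off(): hands the job in, once; it reports no verdict.
Trained networks look in the newest picture that a camera, given by its name, has taken for a name from the list of things; names that differ only in an ending like _2 or _b are one class to them, and where a whole thing is asked for, a point or a joint stands for the part that bears it (a point fixed in the world has none). Each returns a list of dicts, best first, with "conf" (0 to 1); they miss things now and then, are a little off and sometimes report something else, mostly with a low value. They report only what shows in the picture. A call takes as long as a camera call. They do not tell look-alikes from the thing itself.
- search_frame(thing, camera): "position" ([column, row] in pixels, amid what is visible of it).
The state is a dict: "time_s": time; "qpos": joint angles; "joint_velocities": joint speeds; "effort": joint torques, N m; "tool_pos": TCP position; "tool_rot": TCP orientation; "force": force on the tool from outside, world axes, zero at the start; "wrist_torque": the same for the moment, N m; "grip_width": finger opening in m.
Only numpy, scipy, OpenCV 4.12 (cv2) and the standard library are available. Lean on these libraries where they do the work, as an engineer would, in place of code of your own. Each camera call takes 0.05 s, during which the arm holds its last target.

## Working session

There is one attempt and no reset: what is moved stays moved. The work goes in short steps, Python scripts to look and compute and a tool call to move; the robot and the scene stay as the last step left them, time stands still between calls to the robot, and variables do not carry over. Pictures are saved under pics/ and viewed, and the job is handed in when it is done.

Besides the shell and the picture viewer there is one more tool, called as name(argument=value, ...), one argument or row to a line, values as JSON. arm_command: Moves the arm, as the interface text tells. Its arguments: {"type":"object","properties":{"targets":{"type":"array","items":{"type":"array","items":{"type":"array","items":{"type":"number"}}}},"newtons":{"type":"number"}},"required":["targets"]}

```bash
ls; mkdir -p pics
python3 - <<'E'
from cell import *
import cv2, numpy as np
o=get_obs(); print(o)
for n in ("scene","top"):
    c=read_camera(n); cv2.imwrite(f"pics/{n}0.png",c["img"][:,:,::-1]); np.savez(f"{n}0.npz",**c)
    print(n,c["K"],c["origin"],c["attitude"])
    for t in ("blue_pad","blue_pedal","orange_pad","orange_pedal"): print(t,search_frame(t,n))
E
```

```text
pics
{'time_s': 0.0, 'qpos': array([71.68432085, 18.44053652, -4.01395581, 83.17582855,  1.29419418,
       78.54113033, -3.25986605]), 'joint_velocities': array([-0.06541941,  0.05793295, -0.0011064 , -0.12355204,  0.02469707,
        0.01715833, -0.02606816]), 'effort': array([-3.05006843e-04, -4.91294432e+01, -4.03828695e-01, -3.12533247e+01,
       -6.38627680e-02,  4.36140457e-02,  1.69376176e-04]), 'tool_pos': array([ 0.21269886, -0.6136163 ,  0.22143645]), 'tool_rot': array([-1.79887698e+02,  5.52036311e-03,  1.91239326e+01]), 'force': array([0.05152502, 0.28310777, 0.18162453]), 'wrist_torque': array([-0.00837493, -0.01555738,  0.01133319]), 'grip_width': 0.08684987763352943}
scene [[406.29076599   0.         325.25204401]
 [  0.         406.29076599 199.49630376]
 [  0.           0.           1.        ]] [1.08570704 0.59342976 1.11419422] [-139.95020401    0.49121953  127.52279243]
blue_pad [{'position': [411.3, 209.7], 'conf': 0.97}, {'position': [461.7, 313.7], 'conf': 0.68}]
blue_pedal [{'position': [414.5, 207.7], 'conf': 0.75}, {'position': [386.0, 263.4], 'conf': 0.67
[... 421 characters left out ...]
94]
 [  0.           0.           1.        ]] [0.31573758 0.08986668 1.7185165 ] [-175.81913658   -0.35532598  -90.69480868]
blue_pad [{'position': [259.7, 253.2], 'conf': 0.69}, {'position': [248.8, 189.2], 'conf': 0.65}, {'position': [177.2, 184.2], 'conf': 0.57}]
blue_pedal [{'position': [260.8, 256.5], 'conf': 0.98}, {'position': [177.6, 184.4], 'conf': 0.95}, {'position': [245.8, 187.3], 'conf': 0.74}]
orange_pad [{'position': [337.3, 162.2], 'conf': 0.72}, {'position': [384.2, 214.0], 'conf': 0.72}, {'position': [465.0, 227.5], 'conf': 0.62}]
orange_pedal [{'position': [336.2, 164.0], 'conf': 0.92}, {'position': [381.5, 213.8], 'conf': 0.7}, {'position': [464.3, 224.7], 'conf': 0.66}]
```

View pics/scene0.png

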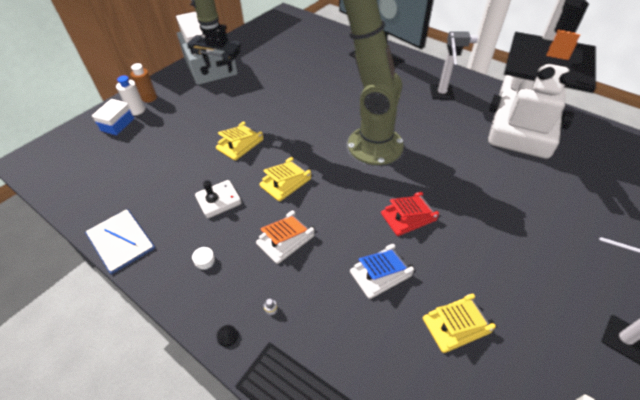

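View pics/top0.png

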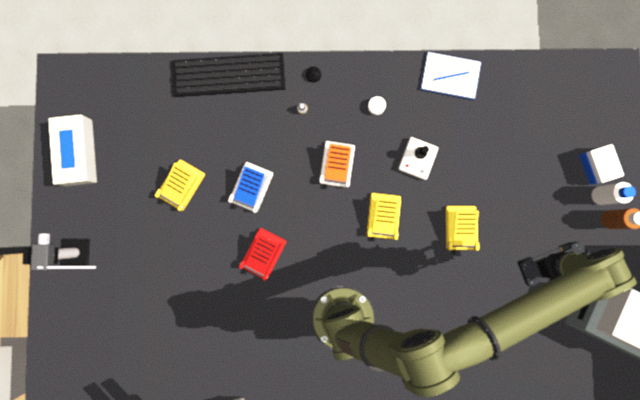

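Candidates for the blue pedal in the top view are blue (250,187), red (263,253), yellow (180,184), yellow (384,216), yellow (462,228) and orange (338,163). By colour, it is the blue tread in the white base, at top (250,187) and scene (384,265). The other (412,209) and (461,314) network hits in the scene view are the red and yellow look-alikes. Next I'll check a crop and the geometry.

```bash
cat > h.py <<'E'
import numpy as np, cv2
from scipy.spatial.transform import Rotation as R
def cloud(c):
    K=c["K"]; z=c["z_map"]; v,u=np.mgrid[:400,:640]
    P=np.stack([(u-K[0,2])/K[0,0]*z,(v-K[1,2])/K[1,1]*z,z],-1)
    return P@R.from_euler("xyz",c["attitude"],degrees=True).as_matrix().T+c["origin"]
E
python3 - <<'E'
from h import *
ims=[]
for n,(u,v) in (("scene",(384,268)),("top",(250,187))):
    c=dict(np.load(n+"0.npz")); im=c["img"]; P=cloud(c)
    ims.append(cv2.resize(im[v-32:v+32,u-32:u+32,::-1],(390,390),interpolation=cv2.INTER_CUBIC))
    hsv=cv2.cvtColor(im,cv2.COLOR_RGB2HSV)
    for col,lo,hi in (("blue",105,128),("orange",3,14)):
        ctr={"blue":(u,v),"orange":(285,235) if n=="scene" else (338,163)}[col]
        vv,uu=np.mgrid[:400,:640]
        m=(hsv[...,0]>=lo)&(hsv[...,0]<=hi)&(hsv[...,1]>130)&(abs(uu-ctr[0])<35)&(abs(vv-ctr[1])<35)&(c["z_map"]>0)
        p=P[m]; p=p[(p[:,2]>.0)&(p[:,2]<.12)]
        # plane fit
        A=np.c_[p[:,:2],np.ones(len(p))]; k=np.linalg.lstsq(A,p[:,2],rcond=None)[0]
        r=p[:,2]-A@k; g=abs(r)<.006; k=np.linalg.lstsq(A[g],p[g,2],rcond=None)[0]; p=p[g]
        rect=cv2.minAreaRect((p[:,:2]*1000).astype(np.float32))
        print(n,col,len(p),p.mean(0).round(4),"slope",np.degrees(np.arctan(np.hypot(*k[:2]))).round(1),"dir",np.degrees(np.arctan2(k[1],k[0])).round(1),rect,"z",np.percentile(p[:,2],[2,98]).round(3))
        print("  plane z at mean", (np.r_[p[:,:2].mean(0),1]@k).round(4))
cv2.imwrite("pics/crop1.png",np.hstack(ims))
E
```

```text
scene blue 779 [0.4868 0.3359 0.0639] slope 20.6 dir -22.4 ((482.8161315917969, 335.5049743652344), (80.28965759277344, 123.56458282470703), 67.65373229980469) z [0.04  0.085]
  plane z at mean 0.0639
scene orange 653 [0.5693 0.0182 0.064 ] slope 20.6 dir -8.9 ((565.4885864257812, 16.625137329101562), (80.95195007324219, 125.21839904785156), 81.25882720947266) z [0.04  0.085]
  plane z at mean 0.064
top blue 614 [0.4812 0.3338 0.063 ] slope 21.0 dir -24.2 ((480.85015869140625, 333.5030517578125), (75.76377868652344, 119.3731689453125), 67.53203582763672) z [0.038 0.086]
  plane z at mean 0.063
top orange 296 [0.5735 0.0159 0.0668] slope 20.3 dir -7.4 ((560.959228515625, 16.528762817382812), (73.49662017822266, 116.76405334472656), 80.74095916748047) z [0.039 0.085]
  plane z at mean 0.0668
```

View pics/crop1.png

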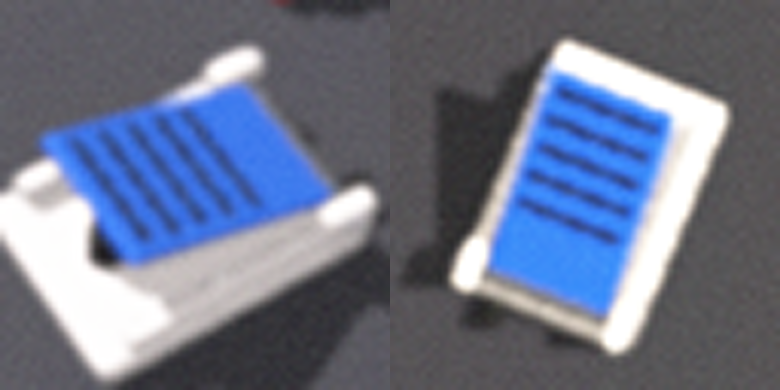

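The crop shows a blue tread in a white base. Its ribs and raised toe edge are at upper left in the crop, pointing along world direction -22.5° with a 21° slope. Pad ≈ (0.510, 0.323, 0.073). I'll shut the fingers and cross over at height.

arm_command(
  targets=[
    [[0.037, -0.02, 0, 0, 0, -5, 1], [0.075, -0.04, 0, 0, 0, -10, 1], [0.112, -0.06, 0, 0, 0, -15, 1], [0.15, -0.08, 0, 0, 0, -20, 1], [0.187, -0.1, 0, 0, 0, -25, 1], [0.224, -0.12, 0, 0, 0, -30, 1], [0.262, -0.14, 0, 0, 0, -35, 1], [0.3, -0.16, 0, 0, 0, -40, 1], [0.337, -0.18, 0, 0, 0, -45, 1], [0.374, -0.203, 0, 0, 0, -50, 1]],
  ],
  newtons=20,
)

```text
time_s: 1.5
tool_pos: [0.5007, -0.2989, 0.2228]
tool_rot: [180.0, 0.0, 69.3]
force: [-0.3, -0.8, 0.9]
grip_width: 0.0149
```

arm_command(
  targets=[
    [[0.04, -0.007, 0, 0, 0, -6, 1], [0.08, -0.014, 0, 0, 0, -12, 1], [0.12, -0.021, 0, 0, 0, -18, 1], [0.16, -0.028, 0, 0, 0, -24, 1], [0.2, -0.036, 0, 0, 0, -30, 1], [0.24, -0.043, 0, 0, 0, -36, 1], [0.28, -0.05, 0, 0, 0, -42, 1], [0.32, -0.058, 0, 0, 0, -45, 1]],
  ],
)

```text
time_s: 2.3
tool_pos: [0.5598, 0.0212, 0.2229]
tool_rot: [180.0, 0.1, 114.3]
force: [0.8, -0.6, -0.4]
grip_width: 0.0005
```

arm_command(
  targets=[
    [[0.037, 0.01, 0, 0, 0, -6, 1], [0.074, 0.019, 0, 0, 0, -12, 1], [0.111, 0.029, 0, 0, 0, -18, 1], [0.148, 0.039, 0, 0, 0, -24, 1], [0.185, 0.048, 0, 0, 0, -30, 1], [0.222, 0.058, 0, 0, 0, -36, 1], [0.259, 0.068, 0, 0, 0, -42, 1], [0.296, 0.078, 0, 0, 0, -43.3, 1], [0.296, 0.078, 0.05, 0, 0, -43.3, 1], [0.296, 0.078, 0.09, 0, 0, -43.3, 1]],
  ],
)

```text
time_s: 3.3
tool_pos: [0.5093, 0.324, 0.1318]
tool_rot: [179.9, 0.1, 157.6]
force: [0.2, -1.2, -0.4]
grip_width: 0.0005
```

Run:
```python
from cell import *
from h import *
ims=[]
for n,(u,v) in (("scene",(384,255)),("top",(250,187))):
    c=read_camera(n); ims.append(cv2.resize(c["img"][v-50:v+50,u-50:u+50,::-1],(390,390),interpolation=cv2.INTER_CUBIC))
cv2.imwrite("pics/crop2.png",np.hstack(ims)); o=get_obs(); print(o["time_s"],o["tool_pos"],o["tool_rot"],o["force"],o["qpos"])
```

```text
3.4 [0.50670789 0.31921135 0.12709218] [-179.52483712   -0.34455945  157.45738615] [ 0.64577161 -0.64786839  0.37814568] [  6.943321    24.57891447 -52.06354121  95.54408917  20.24114426
  70.53570827  17.79993808]
```

View pics/crop2.png

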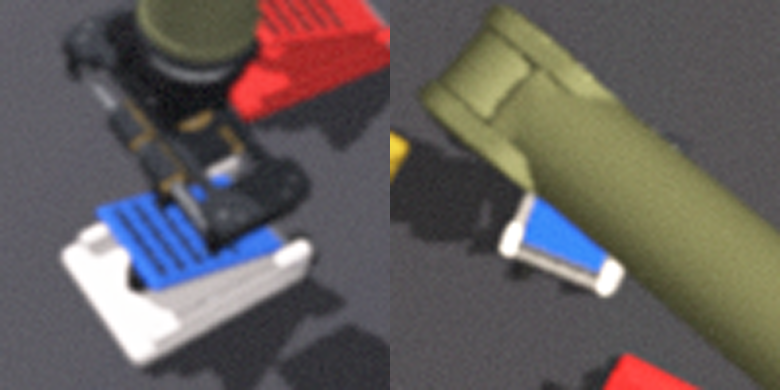

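The closed fingers are over the blue tread and nothing touches it. I'll descend to just above it and check again.

arm_command(
  targets=[
    [[0, 0, 0, 0, 0, 0, 1], [0, 0, 0.015, 0, 0, 0, 1], [0, 0, 0.03, 0, 0, 0, 1], [0, 0, 0.045, 0, 0, 0, 1], [0, 0, 0.045, 0, 0, 0, 1]],
  ],
)

```text
time_s: 3.9
tool_pos: [0.5086, 0.3205, 0.085]
tool_rot: [-179.8, -0.1, 157.4]
force: [-0.4, -0.1, -0.2]
grip_width: 0.0008
```

Run:
```python
from cell import *
from h import *
c=read_camera("scene");u,v=384,255
cv2.imwrite("pics/crop3.png",cv2.resize(c["img"][v-40:v+40,u-40:u+40,::-1],(560,560),interpolation=cv2.INTER_CUBIC)); o=get_obs(); print(o["time_s"],o["tool_pos"],o["tool_rot"],o["force"])
```

```text
3.95 [0.50908602 0.3211748  0.08618378] [-1.79887243e+02 -8.91394012e-02  1.57422298e+02] [ 0.40538791 -0.12996506  0.17602678]
```

View pics/crop3.png

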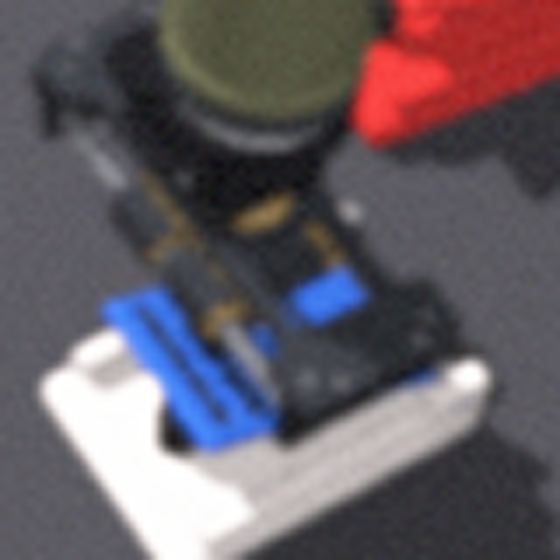

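arm_command(
  targets=[
    [[0, 0, 0.007, 0, 0, 0, 1], [0, 0, 0.013, 0, 0, 0, 1], [-0.001, 0, 0.018, 0, 0, 0, 1], [-0.002, 0, 0.023, 0, 0, 0, 1], [-0.003, 0, 0.027, 0, 0, 0, 1], [-0.003, 0, 0.027, 0, 0, 0, 1]],
  ],
)

```text
time_s: 4.55
tool_pos: [0.5146, 0.3208, 0.0617]
tool_rot: [179.9, 0.2, 157.4]
force: [1.2, -2.0, 7.8]
grip_width: 0.0006
```

Contact at 7.8 N, which fits the spring. I'll press on towards the stop.

arm_command(
  targets=[
    [[-0.001, 0, 0.004, 0, 0, 0, 1], [-0.002, 0, 0.007, 0, 0, 0, 1], [-0.003, 0, 0.01, 0, 0, 0, 1], [-0.003, 0, 0.011, 0, 0, 0, 1], [-0.003, 0, 0.011, 0, 0, 0, 1]],
  ],
)

```text
time_s: 5.05
tool_pos: [0.5166, 0.3199, 0.0514]
tool_rot: [179.9, 0.1, 157.4]
force: [-1.4, -2.3, 10.6]
grip_width: 0.0003
```

arm_command(
  targets=[
    [[0, 0, 0.001, 0, 0, 0, 1], [0, 0, 0.002, 0, 0, 0, 1], [0, 0, 0.003, 0, 0, 0, 1], [0, 0, 0.003, 0, 0, 0, 1]],
  ],
)

```text
time_s: 5.45
tool_pos: [0.5167, 0.32, 0.0508]
tool_rot: [180.0, 0.2, 157.4]
force: [-5.0, -4.9, 24.8]
grip_width: 0.0007
```

The force jumped to 24.8 N with almost no further travel, so the pedal is at its stop. I'll hold here and check the picture.

arm_command(
  targets=[
    [[0, 0, 0, 0, 0, 0, 1], [0, 0, 0, 0, 0, 0, 1], [0, 0, 0, 0, 0, 0, 1], [0, 0, 0, 0, 0, 0, 1], [0, 0, 0, 0, 0, 0, 1], [0, 0, 0, 0, 0, 0, 1], [0, 0, 0, 0, 0, 0, 1], [0, 0, 0, 0, 0, 0, 1], [0, 0, 0, 0, 0, 0, 1]],
  ],
)

```text
time_s: 6.35
tool_pos: [0.5168, 0.32, 0.0508]
tool_rot: [180.0, 0.2, 157.4]
force: [-6.4, -5.7, 24.8]
grip_width: 0.0007
```

```bash
cat > m.py <<'E'
from cell import *
from h import *
def meas():
    c=read_camera("scene"); P=cloud(c); im=c["img"]; hsv=cv2.cvtColor(im,cv2.COLOR_RGB2HSV); vv,uu=np.mgrid[:400,:640]
    for col,lo,hi,ctr in (("blue",105,128,(384,268)),("orange",3,14,(285,235))):
        m=(hsv[...,0]>=lo)&(hsv[...,0]<=hi)&(hsv[...,1]>130)&(abs(uu-ctr[0])<35)&(abs(vv-ctr[1])<35)&(c["z_map"]>0)
        p=P[m]; p=p[(p[:,2]>0)&(p[:,2]<.1)]
        for _ in range(3):
            A=np.c_[p[:,:2],np.ones(len(p))]; k=np.linalg.lstsq(A,p[:,2],rcond=None)[0]; p=p[abs(p[:,2]-A@k)<.006]
        print(col,len(p),"slope",np.degrees(np.arctan(np.hypot(*k[:2]))).round(1),"zmax",np.percentile(p[:,2],98).round(4))
    o=get_obs(); print(o["time_s"],o["tool_pos"],o["force"])
    return im
E
python3 - <<'E'
from m import *
im=meas();u,v=350,255
cv2.imwrite("pics/crop4.png",cv2.resize(im[v-60:v+60,u-100:u+60,::-1],(800,600),interpolation=cv2.INTER_CUBIC))
E
```

```text
blue 284 slope 6.8 zmax 0.0564
orange 657 slope 20.6 zmax 0.0842
6.4 [0.51677461 0.32001738 0.05080632] [-5.69304757 -5.9421606  24.2602345 ]
```

View pics/crop4.png

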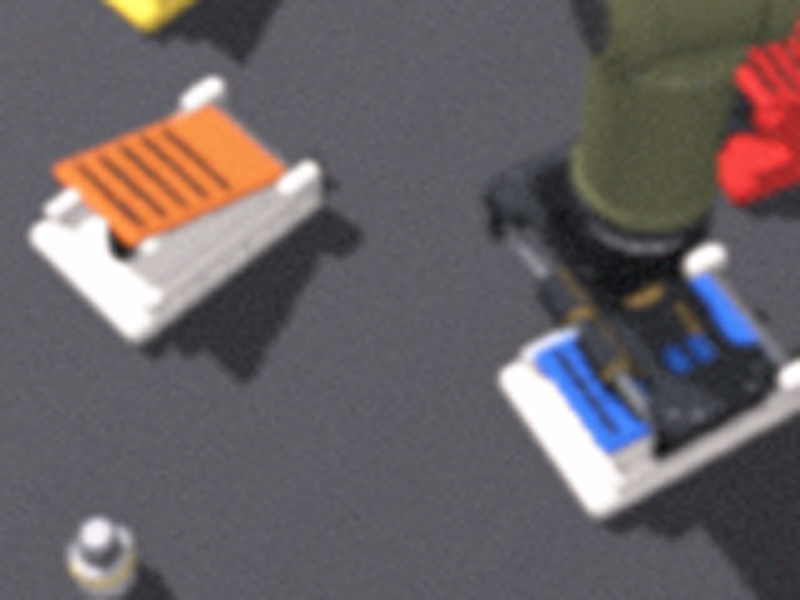

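The blue tread slopes 6.8°, so it is at its stop and has been held for about 1 s. The orange pedal is up at 20.6°. Now I'll release.

arm_command(
  targets=[
    [[0, 0, -0.005, 0, 0, 0, 1], [0.002, 0, -0.012, 0, 0, 0, 1], [0.004, 0, -0.02, 0, 0, 0, 1], [0.004, 0, -0.03, 0, 0, 0, 1], [0.004, 0, -0.05, 0, 0, 0, 1], [0.004, 0, -0.08, 0, 0, 0, 1], [0.004, 0, -0.12, 0, 0, 0, 1], [0.004, 0, -0.15, 0, 0, 0, 1], [0.004, 0, -0.15, 0, 0, 0, 1], [0.004, 0, -0.15, 0, 0, 0, 1]],
  ],
)

```text
time_s: 7.4
tool_pos: [0.5119, 0.3211, 0.1967]
tool_rot: [180.0, 0.1, 157.4]
force: [-0.1, 0.2, 0.4]
grip_width: 0.0004
```

Run:
```python
from m import *
im=meas();u,v=350,255
cv2.imwrite("pics/crop5.png",cv2.resize(im[v-60:v+60,u-100:u+60,::-1],(800,600),interpolation=cv2.INTER_CUBIC))
```

```text
blue 716 slope 20.6 zmax 0.085
orange 652 slope 20.5 zmax 0.0851
7.45 [0.51143484 0.32051283 0.19556596] [-0.68093874 -0.14479231  0.27091192]
```

View pics/crop5.png

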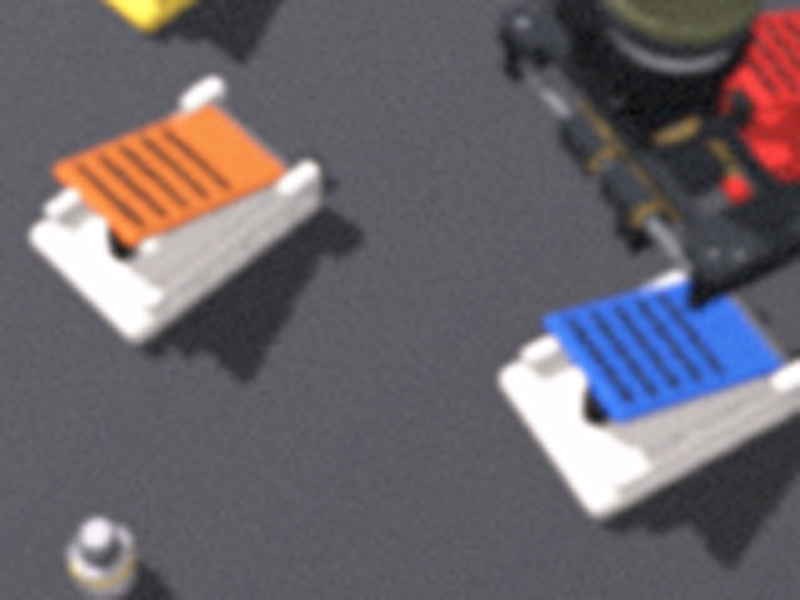

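Both pedals are up and the tool is about 12 cm clear with no force on it. I'm handing in.

```bash
python3 -c "
from cell import *
print(sign_off())"
```

```text
the job is handed in; nothing more can be done
None
```

I pressed the blue pedal to its stop with the shut fingers, held it there for about 1 s, then let it up and lifted clear. The job was handed in at about 7.5 s of the 29 s allowed, and `sign_off()` gave no verdict.

- **At the stop:** the measured blue tread slope was 6.8° (7° expected). The vertical force rose from 10.6 N to about 25 N with almost no further travel.
- **After release:** the blue tread was back at 20.6° with its toe at 85 mm, the same as before the press. The tool was at z ≈ 0.196 m with under 1 N on it.
- **Orange pedal:** it read 20.5–20.6° each time I measured it, so it stayed up.
- **Checks that disagreed:** in the pictures before the first move, the network also reported the red and yellow look-alikes as blue. I told them apart by colour in the pictures. One TCP reading just after the approach was about 6 mm off, but it settled before the press.

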